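# Find the full jar and put it away in the drawer

### The job

Three identical closed jars of basing paste lean in the sloping wooden rack; one is still full, the other two are nearly used up, and only their weight tells. Find the full one by feel, set it down gently and upright in the open drawer of the little chest, and ease the drawer fully shut. Leave the two used-up jars standing in the rack as before, in any bays, and do not knock over the two dropper bottles behind it.

Things in the scene. Friction and masses are not known exactly. Their poses are not given: they have to be found in the camera images.
- jar_a: closed opaque cylindrical paste jar, grey with a paper band and black screw lid, 46 mm diameter, 70 mm tall; origin at the centre of its underside, z along its axis towards the lid. It starts in one of the rack's three bays, its axis leaning 30 degrees towards the rack's front. All three jars look the same; the full one weighs 230 to 290 g, a used-up one 45 to 80 g
- jar_b: closed opaque cylindrical paste jar, grey with a paper band and black screw lid, 46 mm diameter, 70 mm tall; origin at the centre of its underside, z along its axis towards the lid. It starts in one of the rack's three bays, its axis leaning 30 degrees towards the rack's front. All three jars look the same; the full one weighs 230 to 290 g, a used-up one 45 to 80 g
- jar_c: closed opaque cylindrical paste jar, grey with a paper band and black screw lid, 46 mm diameter, 70 mm tall; origin at the centre of its underside, z along its axis towards the lid. It starts in one of the rack's three bays, its axis leaning 30 degrees towards the rack's front. All three jars look the same; the full one weighs 230 to 290 g, a used-up one 45 to 80 g
- rack: fixed plywood rack, 295 mm wide (y); deck slopes 30 degrees, low side at its front (-x of its frame, roughly towards the robot). Three bays at y = -95, 0, 95 mm, each 90 mm wide, 57 mm along the slope. Origin at table level under the middle bay; a jar's underside centre lies 55 mm above it at x = 0, the jar touching the 18 mm front lip. Back lip and dividers 10 mm high
- drawer_floor (a point): centre of the drawer's inner floor, 22 mm above the table; moves with the drawer; x points into the chest, z up. Inside 175 mm (x) by 158 mm (y); walls rise 81 mm above the floor, front board 92 mm. Pulled out 125 to 148 mm, so only x from -85 to about +35 mm is open above; the chest's top covers the rest, 91 mm above the floor
- chest_drawer0_handle (a point): middle of the drawer's steel bar handle, which runs across the drawer along y, 100 mm long, 35 mm in front of the front board and 87 mm above the table; moves with the drawer
- chest_drawer0 (a joint): how far the drawer is pulled out, m: 0 is fully shut against its stop; it slides with light friction along the x direction of drawer_floor. Pushing the handle or the front board away from the robot shuts it
- chest: fixed wooden one-drawer chest, 220 mm deep (x), 200 mm wide (y), 125 mm high; origin at the centre of its underside, the drawer front faces -x of its frame
- dropper_1: bystander: small dropper paint bottle, 25 mm diameter, 70 mm tall, stands upright; origin at the centre of its underside. On the table behind the rack
- dropper_2: bystander: small dropper paint bottle, 25 mm diameter, 70 mm tall, stands upright; origin at the centre of its underside. On the table behind the rack
Mind the look-alikes: they are no part of the job. Leave any yellow look-alike of the jar_b alone. What is shaped like the jar_c but blue or turquoise is not meant.

How it is judged (in metres and radians):
On the way:
1. the full jar (it weighs on the floor with over 1.5 N) stands upright in the drawer, let go, while the drawer is still open ((((x of jar_a in the frame of drawer_floor between -0.08 and 0.08 m and y of jar_a in the frame of drawer_floor between -0.075 and 0.075 m and z of jar_a in the frame of drawer_floor between -0.006 and 0.012 m and angle between jar_a's own z axis and vertical below 0.15 rad and linear speed of jar_a below 0.02 m/s and contact force between jar_a and anything else above 1.5 N) and contact force between jar_a and the fingers below 0.1 N) or ((x of jar_b in the frame of drawer_floor between -0.08 and 0.08 m and y of jar_b in the frame of drawer_floor between -0.075 and 0.075 m and z of jar_b in the frame of drawer_floor between -0.006 and 0.012 m and angle between jar_b's own z axis and vertical below 0.15 rad and linear speed of jar_b below 0.02 m/s and contact force between jar_b and anything else above 1.5 N) and contact force between jar_b and the fingers below 0.1 N) or ((x of jar_c in the frame of drawer_floor between -0.08 and 0.08 m and y of jar_c in the frame of drawer_floor between -0.075 and 0.075 m and z of jar_c in the frame of drawer_floor between -0.006 and 0.012 m and angle between jar_c's own z axis and vertical below 0.15 rad and linear speed of jar_c below 0.02 m/s and contact force between jar_c and anything else above 1.5 N) and contact force between jar_c and the fingers below 0.1 N)) and value of joint chest_drawer0 above 0.05 m), for 0.2 s.
At the end, for the whole second after the job is handed in: The full jar (it weighs on the floor with over 1.5 N) stands upright (within 0.15 rad) and at rest on the drawer's floor, the drawer is shut to within 8 mm of its stop, and the two used-up jars stand at rest on the rack's sloping deck, leaning as the deck does (23 to 37 degrees), in any bays ((((x of jar_a in the frame of drawer_floor between -0.08 and 0.08 m and y of jar_a in the frame of drawer_floor between -0.075 and 0.075 m and z of jar_a in the frame of drawer_floor between -0.006 and 0.012 m and angle between jar_a's own z axis and vertical below 0.15 rad and linear speed of jar_a below 0.02 m/s and contact force between jar_a and anything else above 1.5 N) and (x of jar_b in the frame of rack between -0.03 and 0.03 m and y of jar_b in the frame of rack between -0.14 and 0.14 m and z of jar_b in the frame of rack between 0.035 and 0.075 m and angle between jar_b's own z axis and vertical between 0.4 and 0.65 rad and linear speed of jar_b below 0.02 m/s) and (x of jar_c in the frame of rack between -0.03 and 0.03 m and y of jar_c in the frame of rack between -0.14 and 0.14 m and z of jar_c in the frame of rack between 0.035 and 0.075 m and angle between jar_c's own z axis and vertical between 0.4 and 0.65 rad and linear speed of jar_c below 0.02 m/s)) or ((x of jar_b in the frame of drawer_floor between -0.08 and 0.08 m and y of jar_b in the frame of drawer_floor between -0.075 and 0.075 m and z of jar_b in the frame of drawer_floor between -0.006 and 0.012 m and angle between jar_b's own z axis and vertical below 0.15 rad and linear speed of jar_b below 0.02 m/s and contact force between jar_b and anything else above 1.5 N) and (x of jar_a in the frame of rack between -0.03 and 0.03 m and y of jar_a in the frame of rack between -0.14 and 0.14 m and z of jar_a in the frame of rack between 0.035 and 0.075 m and angle between jar_a's own z axis and vertical between 0.4 and 0.65 rad and linear speed of jar_a below 0.02 m/s) and (x of jar_c in the frame of rack between -0.03 and 0.03 m and y of jar_c in the frame of rack between -0.14 and 0.14 m and z of jar_c in the frame of rack between 0.035 and 0.075 m and angle between jar_c's own z axis and vertical between 0.4 and 0.65 rad and linear speed of jar_c below 0.02 m/s)) or ((x of jar_c in the frame of drawer_floor between -0.08 and 0.08 m and y of jar_c in the frame of drawer_floor between -0.075 and 0.075 m and z of jar_c in the frame of drawer_floor between -0.006 and 0.012 m and angle between jar_c's own z axis and vertical below 0.15 rad and linear speed of jar_c below 0.02 m/s and contact force between jar_c and anything else above 1.5 N) and (x of jar_a in the frame of rack between -0.03 and 0.03 m and y of jar_a in the frame of rack between -0.14 and 0.14 m and z of jar_a in the frame of rack between 0.035 and 0.075 m and angle between jar_a's own z axis and vertical between 0.4 and 0.65 rad and linear speed of jar_a below 0.02 m/s) and (x of jar_b in the frame of rack between -0.03 and 0.03 m and y of jar_b in the frame of rack between -0.14 and 0.14 m and z of jar_b in the frame of rack between 0.035 and 0.075 m and angle between jar_b's own z axis and vertical between 0.4 and 0.65 rad and linear speed of jar_b below 0.02 m/s))) and value of joint chest_drawer0 below 0.008 m and velocity of joint chest_drawer0 between -0.01 and 0.01 m/s); the robot touches nothing.
It fails at once if a jar is dropped or thrown: moves faster than 0.8 m/s with no finger on it ((linear speed of jar_a above 0.8 m/s and contact force between jar_a and the fingers below 0.05 N) or (linear speed of jar_b above 0.8 m/s and contact force between jar_b and the fingers below 0.05 N) or (linear speed of jar_c above 0.8 m/s and contact force between jar_c and the fingers below 0.05 N)).
It fails at once if the drawer is slammed: faster than 0.6 m/s (velocity of joint chest_drawer0 below -0.6 m/s).
It fails at once if a dropper bottle behind the rack is knocked over (leans more than 0.6 rad) (angle between any of dropper_1, dropper_2's own z axis and vertical above 0.6 rad).
It also fails if it takes over 67 s, if anything falls off the work surface, if the arm or the gripper's body presses on something with over 40 N, if the wrist force passes 120 N, or if a joint passes its speed limit or range.

### The arm

A 6-joint arm with a two-finger parallel gripper is mounted at the origin on the work surface. World frame = base frame: x ahead of the robot, y to its left, z up, the work surface at z = 0. Lengths are in mm, angles in degrees, forces in N, time in s.
With the tool pointing down it reaches from about 350 to 850 mm from the base axis. Payload 8.1 kg.
Tool frame: the origin (TCP) lies between the finger pads; the fingertips stand 22 mm ahead of it and the grasp point (between the pads) lies 3 mm ahead of it; z points along the fingers, y is the direction in which the jaws open and shut (so a half turn about z gives the same grasp; the last joint's range is limited). The gripper opens to 85 mm and grips with 20 to 120 N. Pads are 22 mm wide; open, the fingers measure 114 mm over their backs; the gripper's body (76 mm by 85 mm) begins 54 mm behind the grasp point. The pads swing forward as they close: fully open they stand 13 mm farther back than shut.
Start: joints at [-69.294, 7.471, 85.268, -0, 87.261, -4.893], TCP at [259.269, -541.096, 253.292] pointing down, gripper open.
Joint ranges: [-169.43, 169.43], [-51.17, 129.36], [1.28, 143.12], [-76.62, 256.62], [0, 156.53], [-152.29, 152.29]. Speed limits (degrees/s): [136.94, 136.94, 159.86, 180, 180, 180].

### API

Orientations are given as [roll, pitch, yaw] about the fixed x, y, z axes, in that order (R = Rz(yaw) Ry(pitch) Rx(roll)).
In Python, from bench import r gives the robot as it stands.
- The arm moves only by the tool drive_tool, never from a script. Its argument "moves" is a list of rows, each a list of 2 entries, a list of its own where there are three numbers: the shift along the world's x, y, z in mm, then the turn about the world's z in degrees. A call has exactly 8 rows; each row is the pose to reach, as a shift and turn from the pose commanded when the call began; what a row does not reach only later rows make up. A row lasts 1/12 s, in which the tool goes at most 41.7 mm and 7.16 degrees, less where a joint would pass 70% of its speed; a pose out of reach is approached as far as the arm can. A call with a gripper value outside its range is refused whole. "fingers" is the finger opening in mm, from 0 to 85.4, set as the call begins (left out, the last holds). The fingers move at their own pace and stop on an object; "squeeze" is the grip in N (left out, the last holds). Time passes only in rows, so rows that repeat a pose let the fingers close, or fill a call up. It gives the time, the measured TCP pose, the force and the opening at its end, in the units of the state.
- r.sense(): the state, without advancing time (a new reading comes with each control period).
- r.snapshot(name): name is "scene" or "top" or "wrist"; returns a dict with "pixels" (420x560x3 uint8, red, green, blue), "camera_matrix" (3x3 intrinsics, pixels), "k1" (the pictures are not rectified: a ray, as slopes to the right and down, at radius r is drawn at 1 + k1 r^2 times it, then the intrinsics apply), "xyz" and "orientation" of the camera in the world. Camera axes: x right, y down, z forward; pixel columns grow to the right and rows downward; lengths in mm; the calibration is good to about 2 mm. A picture is of the moment at which its call begins. There is no depth.
- r.hand_in(): hands the job in, once; it reports no verdict.
The state is a dict: "time": time; "joint_pos": joint angles; "qd": joint speeds; "joint_efforts": joint torques, N m; "tool_pos": TCP position; "tcp_rot": TCP orientation; "ft_force": force on the tool from outside, world axes, zero at the start; "wrist_torque": the same for the moment, N m; "finger_gap": finger opening in mm.
Only numpy, scipy, OpenCV 4.12 (cv2) and the standard library are available. Lean on these libraries where they do the work, as an engineer would, in place of code of your own. Each camera call takes 0.05 s, during which the arm holds its last target.

## Working session

There is one attempt and no reset: what is moved stays moved. The work goes in short steps, Python scripts to look and compute and a tool call to move; the robot and the scene stay as the last step left them, time stands still between calls to the robot, and variables do not carry over. Pictures are saved under pics/ and viewed, and the job is handed in when it is done.

Besides the shell and the picture viewer there is one more tool, called after ">>>" as name(argument=value, ...), one argument or row to a line, values as JSON. drive_tool: Moves the arm, as the interface text tells. Its arguments: {"type":"object","properties":{"moves":{"type":"array","items":{"type":"array"}},"fingers":{"type":"number"},"squeeze":{"type":"number"}},"required":["moves"]}

```bash
ls; mkdir -p pics; cat > h.py <<'E'
from bench import r
import numpy as np, cv2
from scipy.spatial.transform import Rotation as R
def snap(n,f):
    s=r.snapshot(n); cv2.imwrite('pics/'+f+'.png',cv2.cvtColor(s['pixels'],cv2.COLOR_RGB2BGR)); 
    import pickle; pickle.dump(s,open('pics/'+f+'.pkl','wb')); return s
def load(f):
    import pickle; return pickle.load(open('pics/'+f+'.pkl','rb'))
def cam(s):
    o=s['orientation']; return np.array(s['xyz'],float), (R.from_euler('xyz',o,degrees=True).as_matrix() if np.ndim(o)==1 else np.array(o)), np.array(s['camera_matrix']), s['k1']
def ray(s,u,v):
    c,M,K,k1=cam(s)
    d=np.array([(u-K[0,2])/K[0,0],(v-K[1,2])/K[1,1]])
    x=d.copy()
    for _ in range(50): x=d/(1+k1*(x@x))
    v=M@np.array([x[0],x[1],1]); return c,v/np.linalg.norm(v)
def onz(s,u,v,z):
    c,d=ray(s,u,v); return c+d*(z-c[2])/d[2]
def proj(s,p):
    c,M,K,k1=cam(s); q=M.T@(np.array(p,float)-c); x=q[:2]/q[2]; x=x*(1+k1*(x@x)); return K[0,0]*x[0]+K[0,2],K[1,1]*x[1]+K[1,2]
def tri(L):
    A=np.zeros((3,3));b=np.zeros(3)
    for s,u,v in L:
        c,d=ray(s,u,v);P=np.eye(3)-np.outer(d,d);A+=P;b+=P@c
    p=np.linalg.solve(A,b); return p,[np.linalg.norm((np.eye(3)-np.outer(ray(*q)[1],ray(*q)[1]))@(p-ray(*q)[0])) for q in L]
E
python3 - <<'E'
from h import *
for n in ['scene','top','wrist']:
    s=snap(n,n+'0'); print(n,s['xyz'],s['orientation'],s['camera_matrix'],s['k1'])
print(r.sense())
E
```

```text
pics
scene [1269.64841062  162.48594593  592.11458207] [-126.79353395    0.58491806  101.58301099] [[397.23582532   0.         284.44218089]
 [  0.         397.23582532 202.97583672]
 [  0.           0.           1.        ]] -0.01183282474405914
top [ 563.86545382   31.83583687 1083.78947533] [-1.76521871e+02  1.72075183e-01 -9.15727514e+01] [[507.4115633    0.         272.83659397]
 [  0.         507.4115633  218.68564662]
 [  0.           0.           1.        ]] 0.03628458183691832
wrist [ 334.61016651 -505.71475064  372.07548343] [ 1.61135536e+02  1.45014034e-01 -6.44490527e+01] [[343.34289743   0.         275.63154244]
 [  0.         343.34289743 213.22277778]
 [  0.           0.           1.        ]] -0.051013098079628526
{'time': 0.15, 'joint_pos': array([-6.92929516e+01,  7.50568148e+00,  8.53143329e+01,  1.10302368e-03,
        8.72606769e+01, -4.89256611e+00]), 'qd': array([-0.09820115, -0.23942756, -0.17976853,  0.04105929, -0.05525174,
       -0.03089429]), 'joint_efforts': array([ 9.87085659e-04, -5.70066440e+01, -5.01158023e+01, -3.03389834e-04,
        9.55116469e-03,  3.26283597e-06]), 'tool_pos': array([ 259.14387314, -540.73014576,  252.48591428]), 'tcp_rot': array([-1.79919697e+02, -7.97964261e-03,  2.55995554e+01]), 'ft_force': array([ 0.40421631,  0.21406788, -0.13720201]), 'wrist_torque': array([-0.07135555, -0.00322152,  0.00013345]), 'finger_gap': 85.162055298577}
```

View pics/scene0.png

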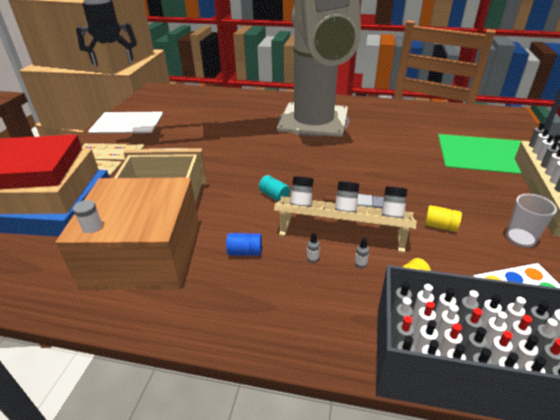

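View pics/top0.png

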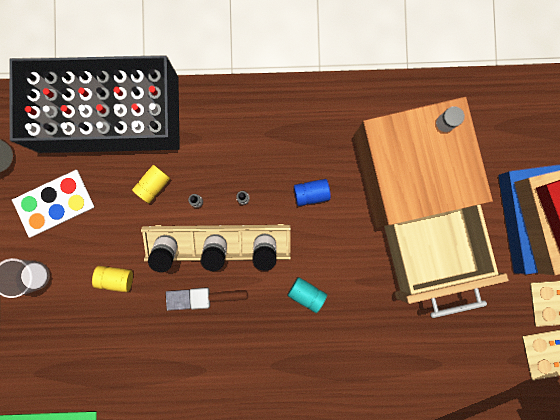

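View pics/wrist0.png

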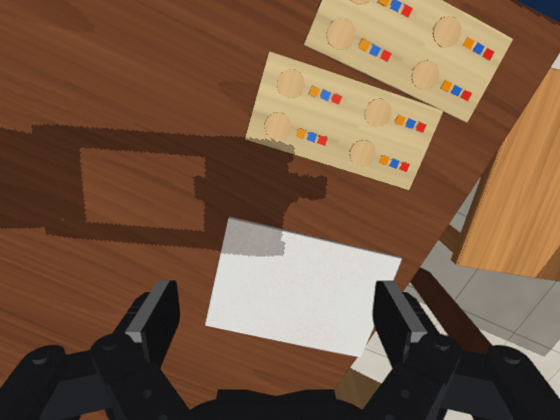

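The scene shows the rack with three jars (lids at scene px (302,184), (347,190), (396,195); top px (160,257), (213,256), (264,255)). The open drawer is at top px (440,255), its handle at (460,310), and the droppers at (195,200) and (242,198). Things that could be mistaken for the jars:
- Yellow cylinders, lying: (151,184) and (113,279)
- Blue cylinder: (312,192)
- Turquoise cylinder: (307,295)
- Grey pot on the chest: (451,118)

I choose the three grey jars with black lids in the rack, and check them in a close crop.

```bash
python3 - <<'E'
import cv2
t=cv2.imread('pics/top0.png')
cv2.imwrite('pics/c1.png',cv2.resize(t[205:285,130:305],None,fx=4.5,fy=4.5,interpolation=cv2.INTER_CUBIC))
cv2.imwrite('pics/c2.png',cv2.resize(t[90:330,350:515],None,fx=2.5*1,fy=2.5,interpolation=cv2.INTER_CUBIC))
s=cv2.imread('pics/scene0.png')
cv2.imwrite('pics/c3.png',cv2.resize(s[165:275,250:430],None,fx=4.4,fy=4.4,interpolation=cv2.INTER_CUBIC))
cv2.imwrite('pics/c4.png',cv2.resize(s[130:300,60:220],None,fx=3.5,fy=3.5,interpolation=cv2.INTER_CUBIC))
E
```

```text
(no output)
```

View pics/c1.png

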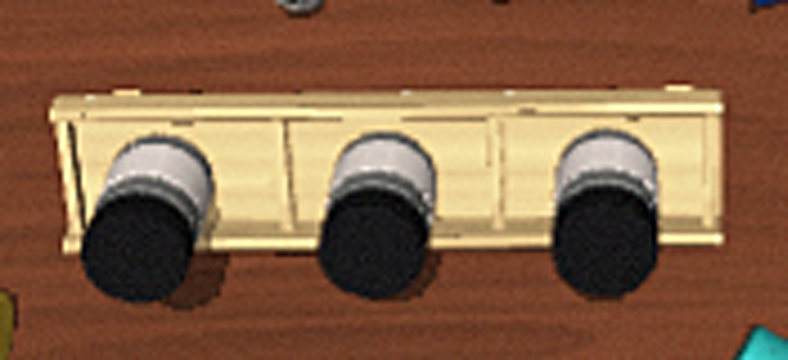

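View pics/c2.png

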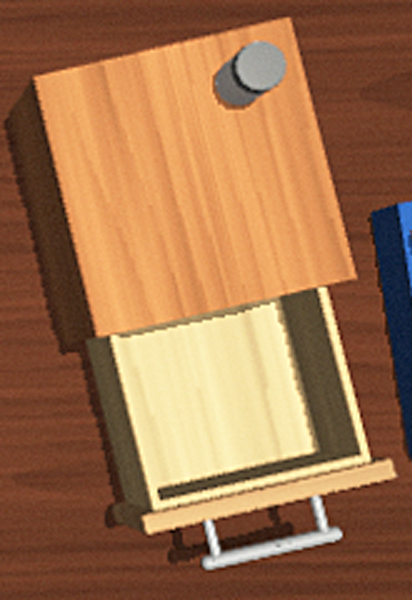

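View pics/c3.png

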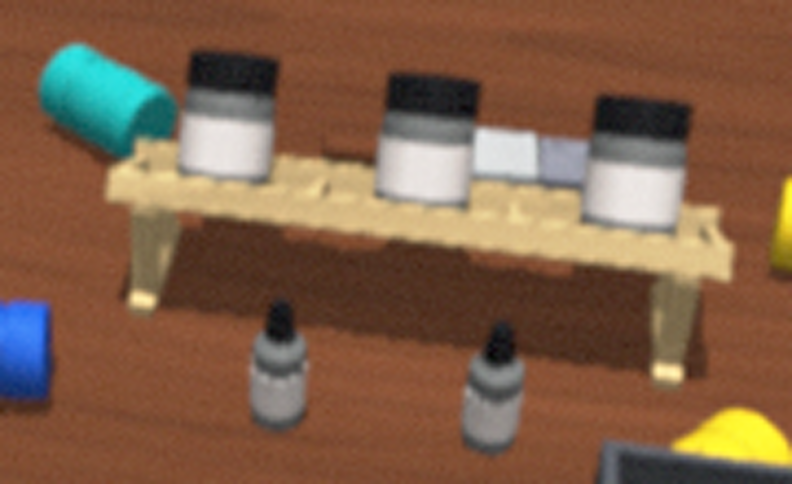

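```bash
python3 - <<'E'
from h import *
s=load('top0'); im=s['pixels'].astype(int)
sub=im.max(2)<45
sub[:235]=0; sub[285:]=0; sub[:,:140]=0; sub[:,290:]=0
n,l,st,ce=cv2.connectedComponentsWithStats(sub.astype(np.uint8))
for i in range(1,n):
    if st[i,4]>100:
        x,y,w,h,a=st[i]; yc=y+h/2
        L=onz(s,x-.5,yc,112);Rr=onz(s,x+w-.5,yc,112);F=onz(s,x+w/2,y+h-.5,104)
        print(st[i], 'width',(L-Rr)[1],'yc',(L+Rr)[1]/2,'front x',F[0],'-> B x',F[0]+54.9)
# rack edges
f=lambda u,v:(130+(u)/4.5-.4,205+v/4.5-.4)
for z,pts in ((58,[(64,248),(722,240)]),(85,[(52,98),(722,92)])):
    P=[onz(s,*f(*p),z)[:2] for p in pts]; d=P[0]-P[1]; print(z,P,np.linalg.norm(d),'yaw',np.degrees(np.arctan2(-d[0],d[1])))
g=lambda u,v:(350+u/2.5-.3,90+v/2.5-.3)
# chest top z=125: corners
P=[onz(s,*g(*p),125)[:2] for p in [(35,77),(291,17),(356,277),(97,336)]]
print('chest',P,[np.linalg.norm(P[i]-P[i-3]) for i in range(4)])
d=P[0]-P[1];d2=P[3]-P[2];print('yaw',np.degrees(np.arctan2(-d[0],d[1])),np.degrees(np.arctan2(-d2[0],d2[1])),'c',sum(P)/4)
H=[onz(s,*g(*p),87+5)[:2] for p in [(206,563),(340,534)]];print('handle',H,np.linalg.norm(H[0]-H[1]),(H[0]+H[1])/2)
Fb=[onz(s,*g(*p),114)[:2] for p in [(144,517),(392,461)]];print('front board inner/outer?',Fb,np.linalg.norm(Fb[0]-Fb[1]))
E
```

```text
[200 247  25  25 466] width 47.66436127730745 yc 151.3402043366292 front x 525.0556636312225 -> B x 579.9556636312225
[253 246  23  25 466] width 43.897552571782086 yc 52.0880892479659 front x 524.1870887991413 -> B x 579.0870887991413
[148 248  25  24 473] width 47.51048017516979 yc 250.35135402167887 front x 527.9061349526239 -> B x 582.8061349526239
58 [array([550.78735267, 294.93141967]), array([546.1095482 ,   0.71560464])] 294.25299942429007 yaw -0.910881942616924
85 [array([616.63492426, 292.4986983 ]), array([ 6.11147577e+02, -3.78236284e-01])] 292.9283355816673 yaw -1.0733690490739263
chest [array([ 805.18405063, -145.49770471]), array([ 845.12250665, -341.2993382 ]), array([ 645.07261039, -380.33522336]), array([ 605.93549853, -184.77816636])] [np.float64(199.83333041769944), np.float64(203.82286752086222), np.float64(199.43489180007396), np.float64(203.0835793004092)]
yaw 11.528704037765904 11.317172592115437 c [ 725.32866655 -262.97760815]
handle [array([ 430.25855925, -268.20177925]), array([ 450.00672903, -371.40203675])] 105.07275268540911 [ 440.13264414 -319.801908  ]
front board inner/outer? [array([ 468.61865675, -216.77189628]), array([ 506.11356289, -404.19221173])] 191.1340959383024
```

View pics/c4.png

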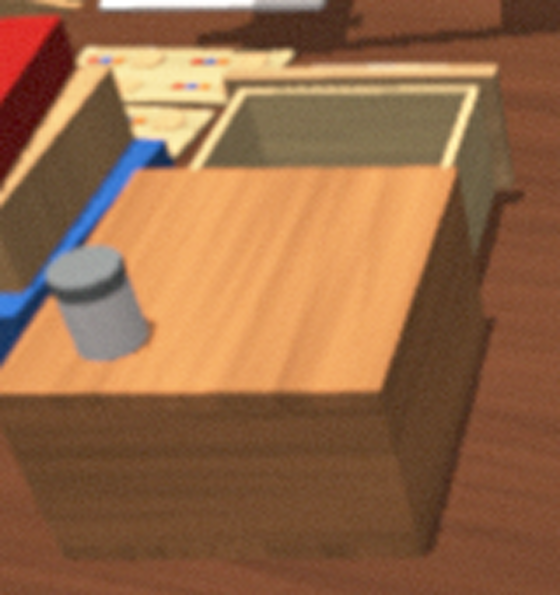

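Crop confirms three grey jars with paper bands and black lids, leaning to the front in the rack. Rack front edge measures 294 mm (given 295) and chest width 200 mm (given 200), with chest yaw ≈ +11.4° and rack yaw ≈ −1°. Jar bases are at x≈580 and y≈52, 151, 251. I move over first.

>>> drive_tool(
  moves=[
    [[18,35,0],-4],
    [[37,75,0],-8],
    [[56,112,0],-12],
    [[75,150,0],-16],
    [[94,187,0],-20],
    [[112,224,0],-23],
    [[131,262,0],-26],
    [[150,300,0],-26.6],
  ],
  fingers=70,
  squeeze=25,
)

```text
time: 0.82
tool_pos: [407.6, -243.1, 253.1]
tcp_rot: [-180.0, -0.0, -1.2]
ft_force: [0.9, -0.2, -0.7]
finger_gap: 70.1
```

>>> drive_tool(
  moves=[
    [[18,35,0],0],
    [[37,75,0],0],
    [[56,112,0],0],
    [[75,150,0],0],
    [[94,187,0],0],
    [[112,224,0],0],
    [[131,262,0],0],
    [[151,293,0],0],
  ],
)

```text
time: 1.48
tool_pos: [558.4, 50.5, 253.1]
tcp_rot: [-180.0, 0.0, -1.0]
ft_force: [0.5, -1.2, 0.0]
finger_gap: 69.9
```

```bash
python3 - <<'E'
from h import *
s=snap('wrist','w1'); snap('top','t1'); q=r.sense(); print(q['time'],q['tool_pos'],q['tcp_rot'],q['ft_force'],q['finger_gap'])
E
```

```text
1.5833 [559.4927385   53.07360604 252.08113276] [-1.79892614e+02  6.28572019e-02 -7.03582040e-01] [-1.1710402  -0.56325541  0.67781091] 70.17341568638498
```

View pics/w1.png

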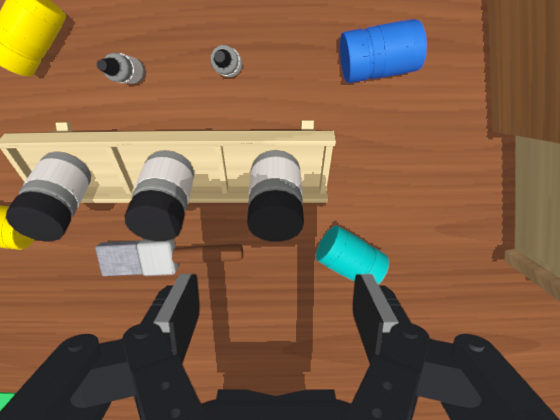

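The wrist view shows jar 1's lid at (275,213), centred between the fingers, with the others at (155,213) and (40,215). I cross-check the lid points in the two views.

```bash
python3 - <<'E'
from h import *
w=load('w1');t=load('top0')
def blobs(s,box):
    im=s['pixels'].astype(int); m=np.zeros(im.shape[:2],np.uint8); a,b,c,d=box
    m[b:d,a:c]=(im.max(2)<45)[b:d,a:c]
    n,l,st,ce=cv2.connectedComponentsWithStats(m); o=[(ce[i],st[i]) for i in range(1,n) if st[i,4]>200]; return sorted(o,key=lambda z:z[0][0])
bt=blobs(t,(140,235,290,285)); bw=blobs(w,(0,150,330,245))
for a,b in zip(bt,bw):
    print(tri([(t,*a[0]),(w,*b[0])]),b[1])
E
```

```text
(array([551.88033452, 256.75163766,  85.98075247]), [np.float64(1.9929067623147914), np.float64(1.9929067623147656)]) [   8  192   63   42 1046]
(array([549.22317666, 154.62762048,  76.35054673]), [np.float64(0.05096295097463939), np.float64(0.05096295097478002)]) [ 127  191   57   45 1008]
(array([547.92303488,  51.28697601, 103.97402623]), [np.float64(0.7388440887691505), np.float64(0.7388440887691582)]) [ 248  190   56   51 2320]
```

>>> drive_tool(
  moves=[
    [[-1,0,-30],0],
    [[-1,0,-65],0],
    [[-1,0,-100],0],
    [[-1,0,-130],0],
    [[-1,0,-148],0],
    [[-1,0,-156],0],
    [[-1,0,-160],0],
    [[-1,0,-160],0],
  ],
)

```text
time: 2.25
tool_pos: [557.2, 47.7, 93.2]
tcp_rot: [180.0, 0.0, -1.0]
ft_force: [0.5, 0.1, -0.3]
finger_gap: 70.2
```

>>> drive_tool(
  moves=[
    [[0,0,0],0],
    [[0,0,0],0],
    [[0,0,0],0],
    [[0,0,0],0],
    [[0,0,0],0],
    [[0,0,0],0],
    [[0,0,0],0],
    [[0,0,0],0],
  ],
  fingers=30,
  squeeze=25,
)

```text
time: 2.92
tool_pos: [558.7, 47.9, 95.4]
tcp_rot: [180.0, -0.2, -1.0]
ft_force: [-1.1, -0.2, 6.8]
finger_gap: 45.2
```

```bash
python3 - <<'E'
from h import *
s=snap('wrist','w2'); q=r.sense(); print(q['time'],q['tool_pos'],q['tcp_rot'],q['ft_force'],q['finger_gap'])
E
```

```text
2.9667 [558.77173429  47.93371672  95.47023853] [179.99798453  -0.20066886  -0.99893818] [-1.25821468 -0.43918511  6.99609358] 45.446122912828116
```

View pics/w2.png

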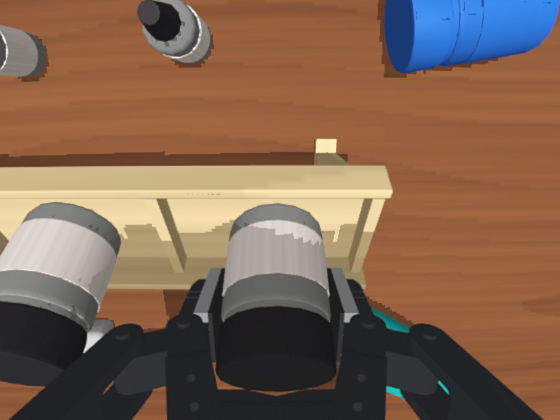

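The jar is gripped between the pads, with the gap at 45.4 mm as expected for a 46 mm jar. I lift slightly to weigh it.

>>> drive_tool(
  moves=[
    [[0,0,3],0],
    [[0,0,6],0],
    [[0,0,9],0],
    [[0,0,12],0],
    [[0,0,15],0],
    [[0,0,15],0],
    [[0,0,15],0],
    [[0,0,15],0],
  ],
)

```text
time: 3.63
tool_pos: [557.2, 48.0, 108.1]
tcp_rot: [-180.0, 0.0, -1.0]
ft_force: [0.4, -0.1, -0.8]
finger_gap: 45.4
```

>>> drive_tool(
  moves=[
    [[0,0,0],0],
    [[0,0,0],0],
    [[0,0,0],0],
    [[0,0,0],0],
    [[0,0,0],0],
    [[0,0,0],0],
    [[0,0,0],0],
    [[0,0,0],0],
  ],
)

```text
time: 4.3
tool_pos: [557.3, 47.9, 108.3]
tcp_rot: [180.0, -0.0, -1.0]
ft_force: [-0.1, -0.5, -0.6]
finger_gap: 45.3
```

```bash
python3 - <<'E'
from h import *
s=snap('wrist','w3'); q=r.sense(); print(q['time'],q['tool_pos'],q['tcp_rot'],q['ft_force'],q['finger_gap'],q['wrist_torque'])
snap('scene','s3')
print(r.sense()['ft_force'])
a=cv2.imread('pics/w3.png');b=cv2.imread('pics/s3.png')[140:260,240:420]
cv2.imwrite('pics/m3.png',np.hstack([cv2.resize(a,(400,300)),cv2.resize(b,(400,300))]))
E
```

```text
4.35 [557.29061434  47.98350021 108.28819251] [-1.79999776e+02 -3.40399608e-05 -9.96008133e-01] [ 0.36107922  0.46999603 -0.63936667] 45.079812338589235 [ 0.01566987  0.00740032 -0.03264099]
[ 1.03854178  0.51890959 -0.80454192]
```

View pics/m3.png

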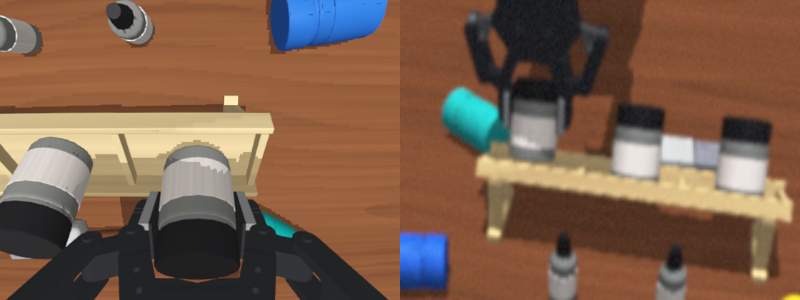

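Reads about −0.6 N, and the picture shows the jar unmoved in the pads and clear of the deck. So jar 1 is a used-up one, and I put it back.

>>> drive_tool(
  moves=[
    [[0,0,-4],0],
    [[0,0,-8],0],
    [[0,0,-11],0],
    [[0,0,-13],0],
    [[0,0,-14],0],
    [[0,0,-14],0],
    [[0,0,-14],0],
    [[0,0,-14],0],
  ],
)

```text
time: 5.07
tool_pos: [558.6, 47.9, 95.4]
tcp_rot: [-180.0, -0.2, -1.0]
ft_force: [1.9, -0.4, 5.4]
finger_gap: 45.7
```

>>> drive_tool(
  moves=[
    [[0,0,0],0],
    [[0,0,0],0],
    [[0,0,0],0],
    [[0,0,0],0],
    [[0,0,0],0],
    [[0,0,0],0],
    [[0,0,0],0],
    [[0,0,0],0],
  ],
  fingers=68,
)

```text
time: 5.73
tool_pos: [557.3, 48.0, 94.2]
tcp_rot: [180.0, 0.0, -1.0]
ft_force: [0.2, 0.1, -0.0]
finger_gap: 67.4
```

```bash
python3 - <<'E'
from h import *
s=snap('wrist','w4'); q=r.sense(); print(q['time'],q['tool_pos'],q['ft_force'],q['finger_gap'])
E
```

```text
5.7833 [557.27812136  47.96808675  94.28428337] [-0.21998306  0.02465202 -0.01306897] 67.58772464077778
```

View pics/w4.png

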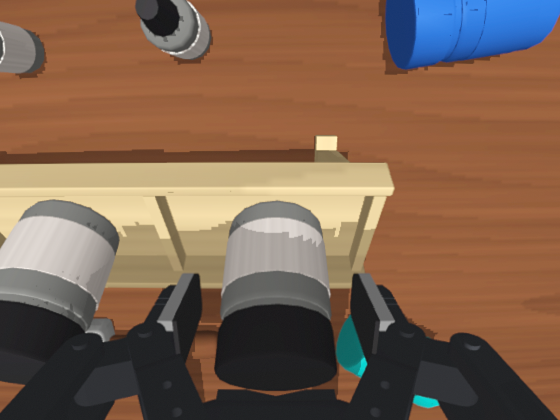

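Jar 1 stands in its bay as before, and force reads zero. On to jar 2.

>>> drive_tool(
  moves=[
    [[0,0,25],0],
    [[0,0,50],0],
    [[0,0,75],0],
    [[1,15,80],0],
    [[1,45,80],0],
    [[2,75,80],0],
    [[2,96,80],0],
    [[2,104,80],0],
  ],
)

```text
time: 6.45
tool_pos: [559.1, 154.7, 174.5]
tcp_rot: [-179.9, -0.0, -0.9]
ft_force: [1.0, 0.1, 0.0]
finger_gap: 67.6
```

```bash
python3 - <<'E'
from h import *
s=snap('wrist','w5'); q=r.sense(); print(q['time'],q['tool_pos'],q['ft_force'],q['finger_gap'])
E
```

```text
6.5 [558.99971658 154.74460936 174.33423834] [-0.72752102  0.02862934 -0.09470959] 68.15347527697453
```

View pics/w5.png

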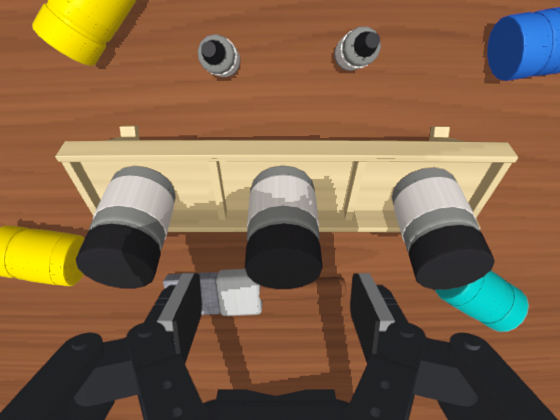

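Jar 2's lid is at (284,257) and the finger midline at 276, so I shift about 4 mm toward −y and descend.

>>> drive_tool(
  moves=[
    [[0,-3,-20],0],
    [[0,-3,-45],0],
    [[0,-3,-65],0],
    [[0,-3,-75],0],
    [[0,-3,-80],0],
    [[0,-3,-80],0],
    [[0,-3,-80],0],
    [[0,-3,-80],0],
  ],
)

```text
time: 7.17
tool_pos: [560.4, 148.9, 95.9]
tcp_rot: [-180.0, -0.1, -1.0]
ft_force: [0.4, 1.0, 1.3]
finger_gap: 67.8
```

>>> drive_tool(
  moves=[
    [[0,0,0],0],
    [[0,0,0],0],
    [[0,0,0],0],
    [[0,0,0],0],
    [[0,0,0],0],
    [[0,0,0],0],
    [[0,0,0],0],
    [[0,0,0],0],
  ],
  fingers=30,
)

```text
time: 7.83
tool_pos: [560.2, 149.1, 95.7]
tcp_rot: [-180.0, -0.1, -1.0]
ft_force: [-1.2, 0.3, 6.5]
finger_gap: 45.5
```

>>> drive_tool(
  moves=[
    [[0,0,3],0],
    [[0,0,6],0],
    [[0,0,9],0],
    [[0,0,12],0],
    [[0,0,15],0],
    [[0,0,15],0],
    [[0,0,15],0],
    [[0,0,15],0],
  ],
)

```text
time: 8.5
tool_pos: [559.2, 148.9, 109.2]
tcp_rot: [180.0, 0.0, -1.0]
ft_force: [-1.2, -0.3, -0.4]
finger_gap: 45.1
```

>>> drive_tool(
  moves=[
    [[0,0,0],0],
    [[0,0,0],0],
    [[0,0,0],0],
    [[0,0,0],0],
    [[0,0,0],0],
    [[0,0,0],0],
    [[0,0,0],0],
    [[0,0,0],0],
  ],
)

```text
time: 9.17
tool_pos: [559.3, 149.0, 109.3]
tcp_rot: [-180.0, -0.0, -1.0]
ft_force: [0.2, -0.3, -1.3]
finger_gap: 45.3
```

```bash
python3 - <<'E'
from h import *
s=snap('wrist','w6'); q=r.sense(); print(q['time'],q['tool_pos'],q['tcp_rot'],q['ft_force'],q['finger_gap'],q['wrist_torque'])
E
```

```text
9.2167 [559.29341216 148.96742674 109.28509535] [ 1.79999499e+02  1.75964732e-03 -1.00002720e+00] [-0.16867484 -0.41828752 -0.18461782] 45.4821340770423 [-0.03615578  0.03470706  0.00131339]
```

View pics/w6.png

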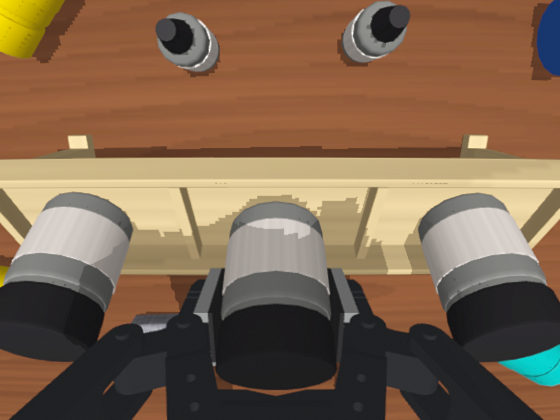

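Readings −0.4, −1.3, −0.2 N, mean about −0.6, so this one is light too. I put it back and go on to jar 3 (y≈251).

>>> drive_tool(
  moves=[
    [[0,0,-4],0],
    [[0,0,-8],0],
    [[0,0,-11],0],
    [[0,0,-13],0],
    [[0,0,-14],0],
    [[0,0,-14],0],
    [[0,0,-14],0],
    [[0,0,-14],0],
  ],
)

```text
time: 9.88
tool_pos: [559.6, 148.9, 95.4]
tcp_rot: [-180.0, -0.0, -1.0]
ft_force: [1.4, -0.3, 0.2]
finger_gap: 45.4
```

>>> drive_tool(
  moves=[
    [[0,0,0],0],
    [[0,0,0],0],
    [[0,0,0],0],
    [[0,0,0],0],
    [[0,0,0],0],
    [[0,0,0],0],
    [[0,0,0],0],
    [[0,0,0],0],
  ],
  fingers=68,
)

```text
time: 10.55
tool_pos: [559.3, 149.0, 95.3]
tcp_rot: [-180.0, 0.0, -1.0]
ft_force: [0.7, -0.1, 0.4]
finger_gap: 67.9
```

>>> drive_tool(
  moves=[
    [[0,0,25],0],
    [[0,0,50],0],
    [[0,0,75],0],
    [[1,15,80],0],
    [[1,45,80],0],
    [[2,75,80],0],
    [[2,94,80],0],
    [[2,101,80],0],
  ],
)

```text
time: 11.22
tool_pos: [561.0, 252.7, 175.4]
tcp_rot: [-179.9, -0.0, -0.9]
ft_force: [0.2, 0.3, 0.0]
finger_gap: 67.8
```

```bash
python3 - <<'E'
from h import *
s=snap('wrist','w7'); q=r.sense(); print(q['time'],q['tool_pos'],q['ft_force'],q['finger_gap'])
E
```

```text
11.2667 [560.87930476 252.50070557 175.25231934] [-0.80525083  0.48288837 -0.35819712] 67.97890137026147
```

View pics/w7.png

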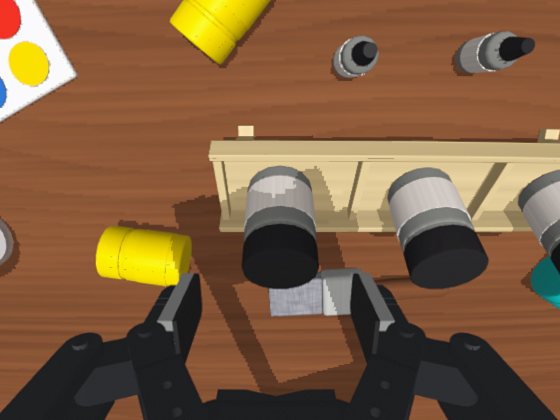

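Jar 3's lid is at (280,255), centred between the fingers, and jar 2 stands as before at (432,230). I descend, grip and weigh.

>>> drive_tool(
  moves=[
    [[0,-1,-20],0],
    [[0,-1,-45],0],
    [[0,-1,-65],0],
    [[0,-1,-75],0],
    [[0,-1,-80],0],
    [[0,-1,-80],0],
    [[0,-1,-80],0],
    [[0,-1,-80],0],
  ],
)

```text
time: 11.93
tool_pos: [562.5, 249.1, 97.1]
tcp_rot: [-180.0, -0.1, -1.0]
ft_force: [0.5, 0.2, 1.0]
finger_gap: 68.2
```

>>> drive_tool(
  moves=[
    [[0,0,0],0],
    [[0,0,0],0],
    [[0,0,0],0],
    [[0,0,0],0],
    [[0,0,0],0],
    [[0,0,0],0],
    [[0,0,0],0],
    [[0,0,0],0],
  ],
  fingers=30,
)

```text
time: 12.6
tool_pos: [562.1, 249.3, 96.8]
tcp_rot: [-180.0, -0.1, -1.0]
ft_force: [-1.6, -0.6, 6.1]
finger_gap: 45.5
```

>>> drive_tool(
  moves=[
    [[0,0,3],0],
    [[0,0,6],0],
    [[0,0,9],0],
    [[0,0,12],0],
    [[0,0,15],0],
    [[0,0,15],0],
    [[0,0,15],0],
    [[0,0,15],0],
  ],
)

```text
time: 13.27
tool_pos: [561.2, 248.9, 110.2]
tcp_rot: [180.0, 0.0, -1.0]
ft_force: [0.7, 0.4, -3.0]
finger_gap: 45.0
```

>>> drive_tool(
  moves=[
    [[0,0,0],0],
    [[0,0,0],0],
    [[0,0,0],0],
    [[0,0,0],0],
    [[0,0,0],0],
    [[0,0,0],0],
    [[0,0,0],0],
    [[0,0,0],0],
  ],
)

```text
time: 13.93
tool_pos: [561.3, 249.0, 110.3]
tcp_rot: [-180.0, -0.0, -1.0]
ft_force: [-0.6, -0.3, -2.3]
finger_gap: 45.2
```

```bash
python3 - <<'E'
from h import *
s=snap('wrist','w8'); q=r.sense(); print(q['time'],q['tool_pos'],q['tcp_rot'],q['ft_force'],q['finger_gap'],q['wrist_torque'])
E
```

```text
13.9833 [561.30703274 248.9524874  110.28559018] [-1.79998931e+02  2.77356004e-04 -1.00290303e+00] [-0.70082552  0.14718783 -2.17859167] 45.53752236372344 [ 0.02888799  0.044434   -0.03726236]
```

View pics/w8.png

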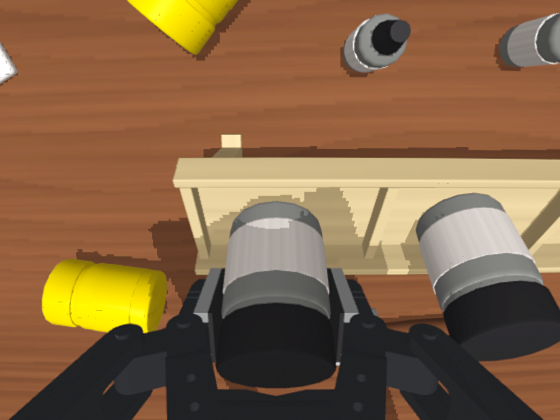

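Readings −3.0, −2.3, −2.2 N, so jar 3 is the full one. Before carrying it, I check the drawer geometry by projecting its corners into the top picture.

```bash
python3 - <<'E'
from h import *
s=load('top0'); im=cv2.imread('pics/top0.png')[90:330,350:515]; im=cv2.resize(im,None,fx=2.5,fy=2.5)
a=np.radians(11.4); ex=np.array([np.cos(a),np.sin(a)]); ey=np.array([-ex[1],ex[0]]); c=np.array([575.8,-292.5])
def d(x,y,z,col):
    u,v=proj(s,[*(c+x*ex+y*ey),z]); cv2.circle(im,(int((u-350+.3)*2.5),int((v-90+.3)*2.5)),3,col,-1)
for y in(-79,79):
    d(-87.5,y,22,(255,0,0)); d(30,y,22,(255,0,0)); d(-87.5,y,103,(0,255,0)); d(30,y,103,(0,255,0)); d(-87.5,y,114,(0,0,255))
d(-20,-10,22,(255,0,255)); d(-20,15,22,(255,0,255))
cv2.imwrite('pics/ov.png',im)
E
```

```text
(no output)
```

View pics/ov.png

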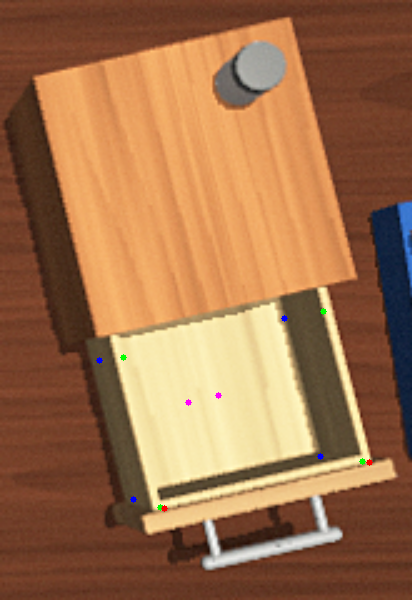

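The projected floor and wall corners land on the drawer's (within about 3 mm). I carry the jar over with a 90° turn, so it leans along the drawer's width and pivoting it upright won't push the drawer.

>>> drive_tool(
  moves=[
    [[0,0,15],0],
    [[0,0,40],5],
    [[0,0,70],11],
    [[0,-15,90],18],
    [[0,-40,100],25],
    [[0,-72,100],32],
    [[0,-106,100],39],
    [[0,-140,100],46],
  ],
  squeeze=40,
)

```text
time: 14.65
tool_pos: [561.3, 108.0, 210.9]
tcp_rot: [180.0, -0.0, 45.4]
ft_force: [0.2, -0.3, -2.3]
finger_gap: 45.0
```

>>> drive_tool(
  moves=[
    [[0,-34,0],7],
    [[0,-69,0],14],
    [[0,-104,0],21],
    [[0,-139,0],28],
    [[0,-174,0],35],
    [[0,-209,0],42],
    [[0,-244,0],49],
    [[-3,-275,0],56],
  ],
)

```text
time: 15.32
tool_pos: [558.2, -168.3, 210.5]
tcp_rot: [180.0, 0.0, 101.3]
ft_force: [0.8, 0.4, -2.7]
finger_gap: 45.0
```

>>> drive_tool(
  moves=[
    [[0,-28,0],0.4],
    [[0,-56,0],0.4],
    [[0,-84,0],0.4],
    [[0,-108,0],0.4],
    [[0,-126,0],0.4],
    [[0,-136,0],0.4],
    [[0,-140,0],0.4],
    [[0,-140,0],0.4],
  ],
)

```text
time: 15.98
tool_pos: [558.3, -306.2, 210.1]
tcp_rot: [-180.0, -0.0, 101.4]
ft_force: [-0.8, 0.2, -2.3]
finger_gap: 45.2
```

```bash
python3 - <<'E'
from h import *
snap('scene','s9');snap('top','t9');s=snap('wrist','w9'); q=r.sense(); print(q['time'],q['tool_pos'],q['tcp_rot'],q['ft_force'],q['finger_gap'],q['wrist_torque'],q['joint_pos'])
im=[cv2.imread('pics/%s9.png'%k) for k in 'wts']
cv2.imwrite('pics/m9.png',np.hstack([cv2.resize(im[0],(400,300)),cv2.resize(im[1][90:330,320:540],(330,360))[:300]]))
cv2.imwrite('pics/n9.png',cv2.resize(im[2][20:240,40:320],(700,550)))
E
```

```text
16.1333 [ 558.58189585 -304.71067058  210.24407313] [ 1.79998455e+02 -3.57737565e-02  1.01466748e+02] [-0.04223051 -0.15944481 -2.17155822] 44.80313442877925 [-0.00821301 -0.07434904 -0.0172571 ] [-3.32425249e+01  1.43094439e+01  8.20696317e+01  2.66747526e-02
  8.36449942e+01 -4.47122305e+01]
```

View pics/m9.png

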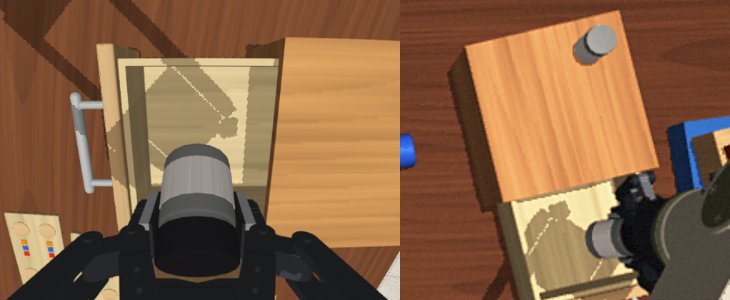

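View pics/n9.png

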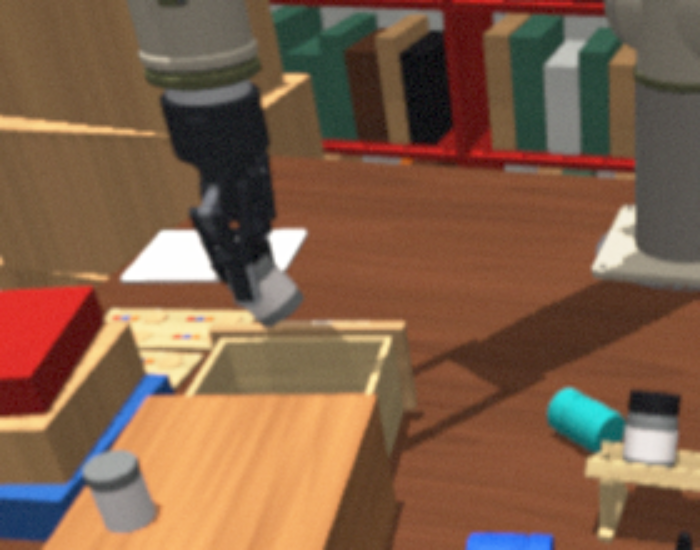

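The jar hangs leaning about 30° over the drawer, with the fingers between front board and chest top. I lower it.

>>> drive_tool(
  moves=[
    [[0,0,-20],0],
    [[0,0,-45],0],
    [[0,0,-70],0],
    [[0,0,-90],0],
    [[0,0,-106],0],
    [[0,0,-118],0],
    [[0,0,-125],0],
    [[0,0,-128],0],
  ],
)

```text
time: 16.8
tool_pos: [558.1, -305.0, 81.3]
tcp_rot: [-179.9, -0.1, 101.4]
ft_force: [-0.3, 0.7, -3.1]
finger_gap: 45.1
```

>>> drive_tool(
  moves=[
    [[0,0,-1],0],
    [[0,0,-2],0],
    [[0,0,-3],0],
    [[0,0,-4],0],
    [[0,0,-5],0],
    [[0,0,-6],0],
    [[0,0,-7],0],
    [[0,0,-7],0],
  ],
)

```text
time: 17.47
tool_pos: [558.4, -306.1, 75.3]
tcp_rot: [180.0, 0.0, 101.4]
ft_force: [0.3, -0.2, -2.3]
finger_gap: 45.0
```

```bash
python3 - <<'E'
from h import *
s=snap('wrist','w10'); q=r.sense(); print(q['time'],q['tool_pos'],q['tcp_rot'],q['ft_force'],q['finger_gap'],q['wrist_torque'])
E
```

```text
17.5167 [ 558.41734635 -306.11542944   75.40150737] [1.79987593e+02 1.31744509e-02 1.01398801e+02] [ 0.47950595 -0.39441408 -1.64668245] 44.73140129373248 [-0.0617294  -0.02610257 -0.0171163 ]
```

View pics/w10.png

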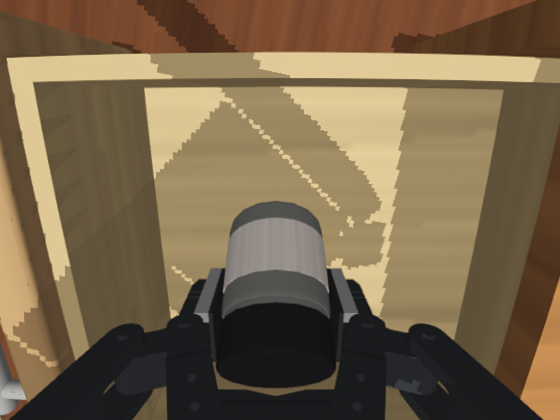

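>>> drive_tool(
  moves=[
    [[0,0,-1],0],
    [[0,0,-2],0],
    [[0,0,-3],0],
    [[0,0,-3.5],0],
    [[0,0,-4],0],
    [[0,0,-4.5],0],
    [[0,0,-5],0],
    [[0,0,-5],0],
  ],
  squeeze=20,
)

```text
time: 18.18
tool_pos: [560.7, -306.3, 74.3]
tcp_rot: [179.7, 0.1, 101.4]
ft_force: [-2.4, 5.9, 18.3]
finger_gap: 45.0
```

Contact at 18 N. Now I drag the grip toward drawer +y so the jar pivots about its lower edge.

>>> drive_tool(
  moves=[
    [[-0.3,1.5,0],0],
    [[-0.6,3,0],0],
    [[-0.9,4.5,0],0],
    [[-1.2,6,0],0],
    [[-1.5,7.5,0],0],
    [[-1.8,9,0],0],
    [[-2,10,0],0],
    [[-2,10,0],0],
  ],
)

```text
time: 18.85
tool_pos: [559.3, -299.5, 74.6]
tcp_rot: [179.7, 0.5, 101.4]
ft_force: [1.3, -6.1, 11.0]
finger_gap: 45.3
```

```bash
python3 - <<'E'
from h import *
s=snap('wrist','w11'); q=r.sense(); print(q['time'],q['tool_pos'],q['tcp_rot'],q['ft_force'],q['finger_gap'],q['wrist_torque'])
E
```

```text
18.9 [ 559.25218632 -299.46334139   74.60786829] [179.66339626   0.47034492 101.37140632] [ 0.93473651 -6.83319057 10.05997505] 45.31416869349575 [-1.35412357 -0.31236417 -0.03329238]
```

View pics/w11.png

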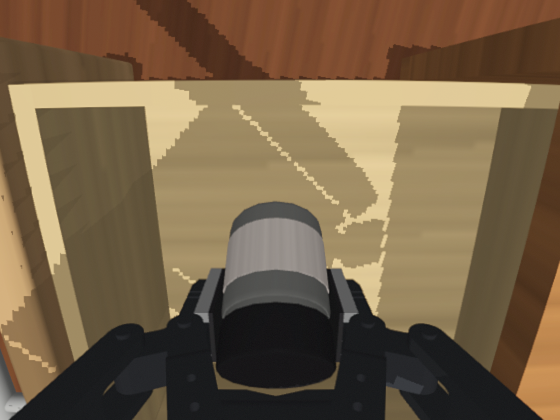

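Most of that was sliding: it pivoted only a few degrees at about 0.6 friction. I keep the preload, loosen the grip a little by opening command and drag on, so the jar can turn in the pads.

>>> drive_tool(
  moves=[
    [[0,0,0],0],
    [[0,0,0],0],
    [[-0.4,2,0],0],
    [[-0.6,3,0],0],
    [[-0.8,4,0],0],
    [[-1,5,0],0],
    [[-1.2,6,0],0],
    [[-1.2,6,0],0],
  ],
  fingers=45,
  squeeze=20,
)

```text
time: 19.57
tool_pos: [558.1, -293.6, 74.6]
tcp_rot: [179.7, 0.5, 101.4]
ft_force: [1.9, -7.5, 9.8]
finger_gap: 45.2
```

```bash
python3 - <<'E'
from h import *
s=snap('wrist','w12'); q=r.sense(); print(q['time'],q['tool_pos'],q['tcp_rot'],q['ft_force'],q['finger_gap'],q['wrist_torque'])
E
```

```text
19.6167 [ 558.0705047  -293.5827721    74.55270589] [179.66520915   0.4825716  101.37631585] [ 2.16856121 -8.05623165  9.98721662] 45.00187994022101 [-1.55259274 -0.31314439 -0.00361172]
```

View pics/w12.png

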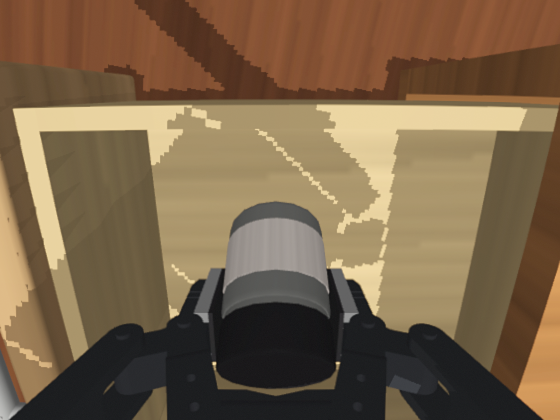

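>>> drive_tool(
  moves=[
    [[0,0,0],0],
    [[0,0,0],0],
    [[0,0,0],0],
    [[0,0,0],0],
    [[0,0,0],0],
    [[0,0,0],0],
    [[0,0,0],0],
    [[0,0,0],0],
  ],
  fingers=45.6,
  squeeze=20,
)

```text
time: 20.28
tool_pos: [557.9, -292.6, 74.4]
tcp_rot: [179.7, 0.4, 101.4]
ft_force: [1.0, -3.5, 11.6]
finger_gap: 45.9
```

```bash
python3 - <<'E'
from h import *
s=snap('wrist','w13'); q=r.sense(); print(q['time'],q['tool_pos'],q['tcp_rot'],q['ft_force'],q['finger_gap'],q['wrist_torque'])
E
```

```text
20.3333 [ 557.88849684 -292.57025131   74.33254634] [179.68822434   0.37111418 101.38700345] [ 0.2645687  -3.60744526 12.19926907] 45.90080009493022 [-0.75427765 -0.13018982 -0.01826721]
```

View pics/w13.png

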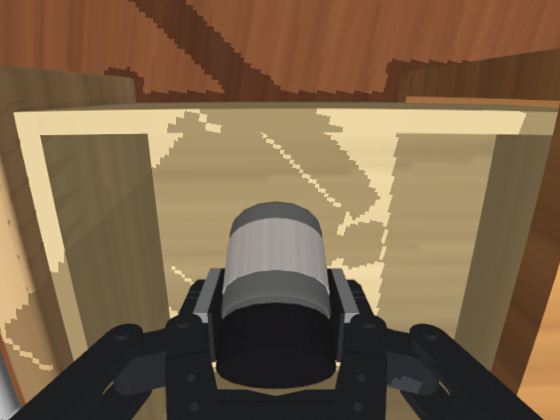

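The grip is loosening: side force and wrist moment have halved. I drag on with this lighter grip.

>>> drive_tool(
  moves=[
    [[-0.4,2,0],0],
    [[-0.8,4,0],0],
    [[-1.2,6,0],0],
    [[-1.6,8,0],0],
    [[-2,10,0],0],
    [[-2,10,0],0],
    [[-2,10,0],0],
    [[-2,10,0],0],
  ],
  fingers=45.8,
)

```text
time: 21.0
tool_pos: [553.5, -279.8, 70.8]
tcp_rot: [180.0, 0.0, 101.4]
ft_force: [0.2, 1.5, 6.0]
finger_gap: 46.1
```

```bash
python3 - <<'E'
from h import *
s=snap('wrist','w14'); q=r.sense(); print(q['time'],q['tool_pos'],q['tcp_rot'],q['ft_force'],q['finger_gap'],q['wrist_torque'])
E
```

```text
21.05 [ 553.49932628 -279.82590445   70.81258641] [1.79960031e+02 4.22540479e-03 1.01413773e+02] [0.28525691 1.3283877  6.59740826] 46.07988465201759 [ 0.14583245 -0.1177783   0.02647131]
```

View pics/w14.png

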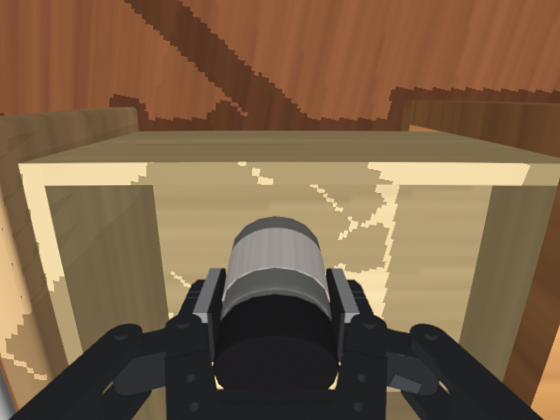

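It pivots: the far base rim moved from row 203 to 217 and the lid shows more of its top. Continue.

>>> drive_tool(
  moves=[
    [[-0.4,2,-1],0],
    [[-0.8,4,-2],0],
    [[-1.2,6,-3],0],
    [[-1.6,8,-3.5],0],
    [[-2,10,-4],0],
    [[-2,10,-4],0],
    [[-2,10,-4],0],
    [[-2,10,-4],0],
  ],
)

```text
time: 21.72
tool_pos: [550.5, -269.5, 65.6]
tcp_rot: [-179.9, -0.1, 101.4]
ft_force: [0.3, 1.9, -0.8]
finger_gap: 46.0
```

```bash
python3 - <<'E'
from h import *
s=snap('wrist','w15'); q=r.sense(); print(q['time'],q['tool_pos'],q['tcp_rot'],q['ft_force'],q['finger_gap'],q['wrist_torque'])
E
```

```text
21.7667 [ 550.53401857 -269.6177797    65.58714612] [-1.79934850e+02 -6.92421851e-02  1.01400678e+02] [-0.16936375  0.64415651 -1.6329519 ] 45.54886919946216 [ 0.124778    0.03107552 -0.0013624 ]
```

View pics/w15.png

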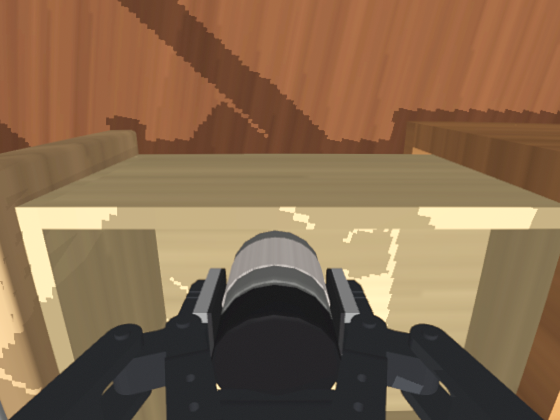

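Lean is now down to roughly 12°. I release and let it settle onto its base between the fingers.

>>> drive_tool(
  moves=[
    [[0,0,0],0],
    [[0,0,0],0],
    [[0,0,0],0],
    [[0,0,0],0],
    [[0,0,0],0],
    [[0,0,0],0],
    [[0,0,0],0],
    [[0,0,0],0],
  ],
  fingers=54,
)

```text
time: 22.43
tool_pos: [551.1, -270.1, 66.3]
tcp_rot: [-180.0, 0.0, 101.4]
ft_force: [0.1, -0.6, 0.2]
finger_gap: 54.0
```

```bash
python3 - <<'E'
from h import *
s=snap('wrist','w16'); q=r.sense(); print(q['time'],q['tool_pos'],q['tcp_rot'],q['ft_force'],q['finger_gap'],q['wrist_torque'])
E
```

```text
22.4833 [ 551.1063622  -270.06193353   66.31679086] [1.79999127e+02 4.04458451e-03 1.01401357e+02] [-0.21971714  0.73630501 -0.05900306] 53.81822616166235 [-0.01570245  0.00683364  0.05219007]
```

View pics/w16.png

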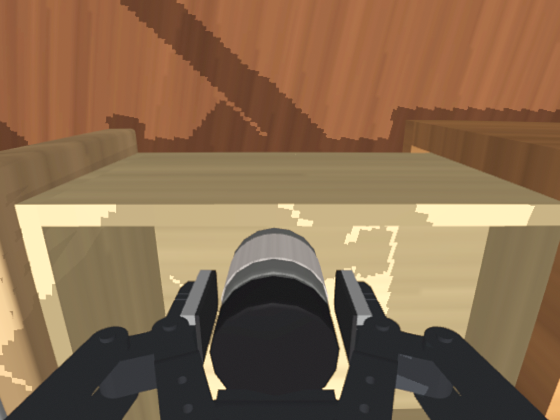

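The pads are clear and force is zero. I open wider, rise straight up and look.

>>> drive_tool(
  moves=[
    [[0,0,0],0],
    [[0,0,0],0],
    [[0,0,3],0],
    [[0,0,15],0],
    [[0,0,40],0],
    [[0,0,70],0],
    [[0,0,100],0],
    [[0,0,130],0],
  ],
  fingers=64,
)

```text
time: 23.15
tool_pos: [551.0, -270.0, 198.8]
tcp_rot: [180.0, 0.0, 101.4]
ft_force: [1.1, 0.2, -0.7]
finger_gap: 63.8
```

```bash
python3 - <<'E'
from h import *
s=snap('wrist','w17'); snap('scene','s17'); snap('top','t17'); q=r.sense(); print(q['time'],q['tool_pos'],q['ft_force'])
im=[cv2.imread('pics/%s17.png'%k) for k in 'wts']
cv2.imwrite('pics/m17.png',np.hstack([cv2.resize(im[0],(400,300)),cv2.resize(im[2][100:250,60:260],(400,300))]))
E
```

```text
23.3 [ 553.20337273 -271.29833708  201.67239118] [ 1.03332699  0.26509454 -0.30435601]
```

View pics/m17.png

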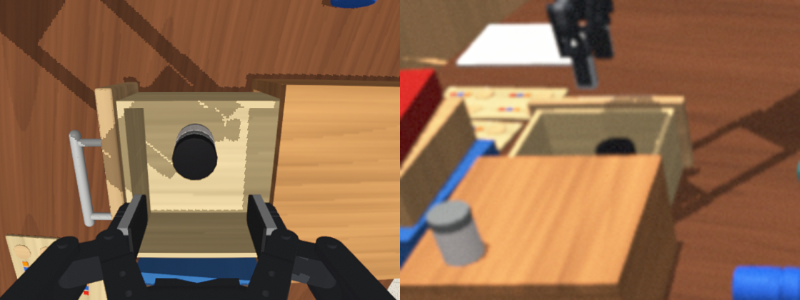

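The jar stands upright at wrist px (195,152 in the half-size view), clear of the walls. I check its position and tilt with the views, plus the handle.

```bash
python3 - <<'E'
from h import *
w=load('w17'); t=load('t17')
a=np.radians(11.4); ex=np.array([np.cos(a),np.sin(a)]); ey=np.array([-ex[1],ex[0]]); c=np.array([575.8,-292.5])
im=w['pixels'].astype(int); m=np.zeros(im.shape[:2],np.uint8); m[150:255,220:320]=(im.max(2)<45)[150:255,220:320]
n,l,st,ce=cv2.connectedComponentsWithStats(m); i=1+np.argmax(st[1:,4]); print(st[i],ce[i])
p=onz(w,st[i,0]+st[i,2]/2,st[i,1]+st[i,3]-st[i,2]/2,92)[:2]; print('lid top',p,'drawer xy',(p-c)@ex,(p-c)@ey)
g=im[:,:,:]; cr=cv2.imread('pics/w17.png')[140:290,200:350]; cr=cv2.resize(cr,None,fx=4,fy=4,interpolation=cv2.INTER_CUBIC)
# expected upright outline
for z,col in((22,(0,0,255)),(92,(0,255,0))):
    pts=[proj(w,[p[0]+23*np.cos(k),p[1]+23*np.sin(k),z]) for k in np.linspace(0,6.28,60)]
    for u,v in pts: cv2.circle(cr,(int((u-200+.5)*4),int((v-140+.5)*4)),1,col,-1)
tt=cv2.resize(cv2.imread('pics/t17.png')[220:330,380:520],None,fx=2,fy=2)
cv2.imwrite('pics/cr17.png',cr); cv2.imwrite('pics/tt17.png',tt)
E
```

```text
[ 242  188   62   63 3092] [272.27166882 219.17820181]
lid top [ 549.16254579 -270.1940948 ] drawer xy -21.70300263348449 27.130924244841335
```

View pics/cr17.png

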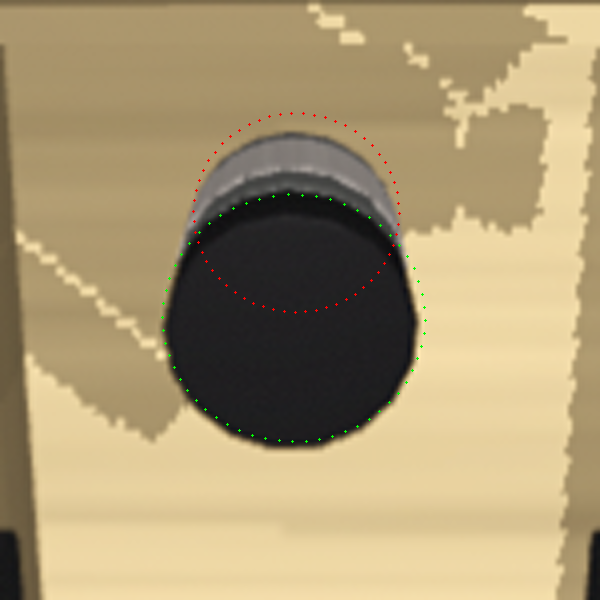

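View pics/t17.png

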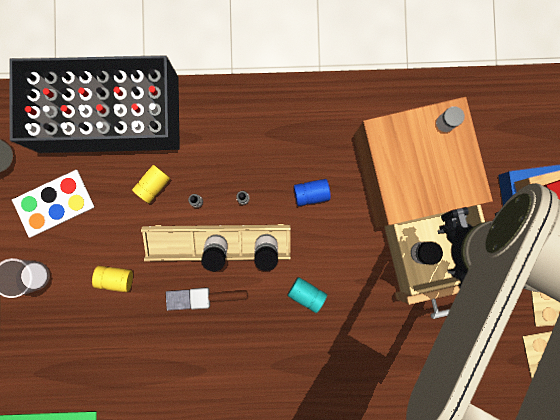

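The drawn upright outline agrees to about 2 mm. The jar is at drawer (−22, +27) and stands free on the floor with nothing else supporting it. The two used-up jars still lean in bays at top px (213,250) and (265,250), and the droppers stand. Now I go in front of the handle with the fingers shut.

>>> drive_tool(
  moves=[
    [[-20,-6,0],-7],
    [[-40,-13,0],-14],
    [[-62,-21,0],-21],
    [[-84,-30,0],-28],
    [[-106,-39,0],-35],
    [[-128,-48,0],-42],
    [[-150,-56,0],-49],
    [[-160,-60,0],-56],
  ],
  fingers=0,
)

```text
time: 23.97
tool_pos: [388.4, -330.3, 195.4]
tcp_rot: [-179.9, 0.0, 45.0]
ft_force: [-0.3, 0.8, -0.1]
finger_gap: -0.1
```

>>> drive_tool(
  moves=[
    [[0,0,0],-7],
    [[0,0,0],-14],
    [[0,0,0],-21],
    [[0,0,0],-28],
    [[0,0,-20],-34],
    [[0,0,-45],-34],
    [[0,0,-70],-34],
    [[0,0,-85],-34],
  ],
)

```text
time: 24.63
tool_pos: [389.6, -328.5, 107.9]
tcp_rot: [-179.8, 0.1, 11.4]
ft_force: [-0.2, 0.9, 0.9]
finger_gap: 0.1
```

```bash
python3 - <<'E'
from h import *
s=snap('wrist','w18');s=snap('top','t18'); q=r.sense(); print(q['time'],q['tool_pos'],q['tcp_rot'],q['ft_force'],q['finger_gap'])
im=[cv2.imread('pics/%s18.png'%k) for k in 'wt']
cv2.imwrite('pics/m18.png',np.hstack([cv2.resize(im[0],(400,300)),cv2.resize(im[1][190:340,360:560],(400,300))]))
E
```

```text
24.7333 [ 388.76286033 -327.63615849  107.23182333] [-179.62641114    0.23858605   11.39952254] [0.0671872  1.26621355 0.69344733] 0.06996070763667034
```

View pics/m18.png

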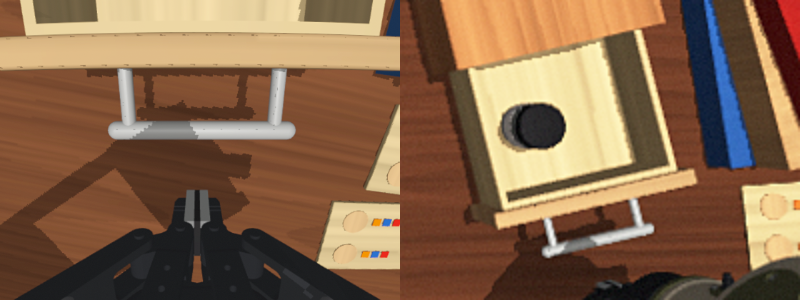

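The wrist view shows the handle bar straight ahead of the fingers, and the top view shows the jar upright in the drawer. I lower to bar height and push gently along (0.98, 0.198).

>>> drive_tool(
  moves=[
    [[0,0,-5],0],
    [[0,0,-10],0],
    [[0,0,-14],0],
    [[5,1,-14],0],
    [[10,2,-14],0],
    [[16,3.2,-14],0],
    [[21,4.2,-14],0],
    [[24.5,5,-14],0],
  ],
)

```text
time: 25.4
tool_pos: [416.7, -325.0, 97.8]
tcp_rot: [180.0, -0.0, 11.4]
ft_force: [-0.8, 0.1, -0.4]
finger_gap: 0.1
```

>>> drive_tool(
  moves=[
    [[2.5,0.5,0],0],
    [[5,1,0],0],
    [[8,1.6,0],0],
    [[11,2.2,0],0],
    [[15,3,0],0],
    [[20,4,0],0],
    [[25,5,0],0],
    [[30,6,0],0],
  ],
)

```text
time: 26.07
tool_pos: [446.1, -318.9, 97.2]
tcp_rot: [-180.0, 0.0, 11.4]
ft_force: [-1.5, 0.3, -0.0]
finger_gap: 0.2
```

```bash
python3 - <<'E'
from h import *
s=snap('wrist','w19');s=snap('top','t19'); q=r.sense(); print(q['time'],q['tool_pos'],q['tcp_rot'],q['ft_force'],q['finger_gap'])
im=[cv2.imread('pics/%s19.png'%k) for k in 'wt']
cv2.imwrite('pics/m19.png',np.hstack([cv2.resize(im[0],(400,300)),cv2.resize(im[1][190:340,360:560],(400,300))]))
E
```

```text
26.1667 [ 446.55918474 -318.86051739   97.37919352] [ 1.79985473e+02 -3.70946042e-02  1.14330274e+01] [-0.03850377 -0.68724614  0.65467877] 0.012962095883752332
```

View pics/m19.png

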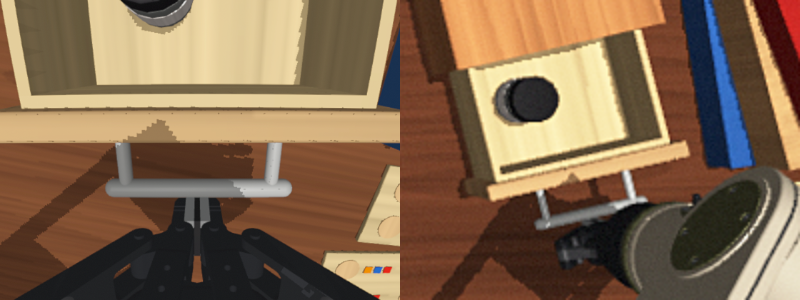

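The fingers are on the bar, and the drawer moved about 22 mm with the jar steady. I continue at about 70 mm/s.

>>> drive_tool(
  moves=[
    [[5,1,0],0],
    [[10,2,0],0],
    [[15,3,0],0],
    [[20,4,0],0],
    [[25,5,0],0],
    [[30,6,0],0],
    [[35,7,0],0],
    [[40,8,0],0],
  ],
)

```text
time: 26.83
tool_pos: [486.1, -310.9, 97.2]
tcp_rot: [-180.0, 0.0, 11.4]
ft_force: [-1.7, -0.5, -1.1]
finger_gap: 0.0
```

>>> drive_tool(
  moves=[
    [[5,1,0],0],
    [[10,2,0],0],
    [[15,3,0],0],
    [[20,4,0],0],
    [[25,5,0],0],
    [[30,6,0],0],
    [[35,7,0],0],
    [[40,8,0],0],
  ],
)

```text
time: 27.5
tool_pos: [526.1, -302.9, 97.3]
tcp_rot: [-180.0, 0.0, 11.4]
ft_force: [-1.4, 1.1, -1.1]
finger_gap: 0.1
```

>>> drive_tool(
  moves=[
    [[4,0.8,0],0],
    [[8,1.6,0],0],
    [[11,2.2,0],0],
    [[14,2.8,0],0],
    [[17,3.4,0],0],
    [[20,4,0],0],
    [[22,4.4,0],0],
    [[24,4.8,0],0],
  ],
)

```text
time: 28.17
tool_pos: [549.8, -298.2, 97.4]
tcp_rot: [180.0, -0.0, 11.4]
ft_force: [-0.9, 1.0, 1.1]
finger_gap: 0.1
```

```bash
python3 - <<'E'
from h import *
s=snap('wrist','w20');s=snap('top','t20'); q=r.sense(); print(q['time'],q['tool_pos'],q['tcp_rot'],q['ft_force'],q['finger_gap'])
im=[cv2.imread('pics/%s20.png'%k) for k in 'wt']
cv2.imwrite('pics/m20.png',np.hstack([cv2.resize(im[0],(400,300)),cv2.resize(im[1][190:340,360:560],(400,300))]))
E
```

```text
28.2667 [ 550.08541604 -298.29621879   97.47379144] [ 1.79973140e+02 -3.44975092e-02  1.14081123e+01] [-0.67985031 -1.74274439  0.50239402] 0.273300557569389
```

View pics/m20.png

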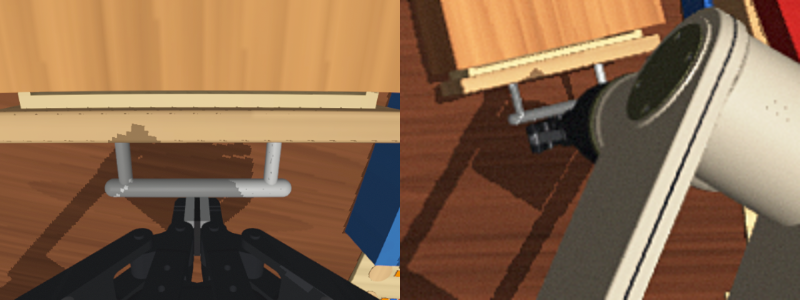

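About 13 mm of gap remains, so I push on slowly until the force rises at the stop.

>>> drive_tool(
  moves=[
    [[2,0.4,0],0],
    [[4,0.8,0],0],
    [[6,1.2,0],0],
    [[7.5,1.5,0],0],
    [[9,1.8,0],0],
    [[10,2,0],0],
    [[11,2.2,0],0],
    [[12,2.4,0],0],
  ],
)

```text
time: 28.93
tool_pos: [559.6, -296.5, 97.3]
tcp_rot: [-180.0, 0.3, 11.4]
ft_force: [-17.1, -2.0, 10.1]
finger_gap: 0.3
```

>>> drive_tool(
  moves=[
    [[1,0.2,0],0],
    [[2,0.4,0],0],
    [[3,0.6,0],0],
    [[4,0.8,0],0],
    [[5,1,0],0],
    [[5,1,0],0],
    [[5,1,0],0],
    [[5,1,0],0],
  ],
)

```text
time: 29.6
tool_pos: [560.0, -296.4, 97.2]
tcp_rot: [-179.8, 0.8, 11.3]
ft_force: [-37.7, -1.5, 22.2]
finger_gap: 0.2
```

```bash
python3 - <<'E'
from h import *
s=snap('wrist','w21'); q=r.sense(); print(q['time'],q['tool_pos'],q['ft_force'])
E
```

```text
29.65 [ 559.99327672 -296.42899768   97.12983091] [-37.60465199  -2.13087577  22.00036183]
```

View pics/w21.png

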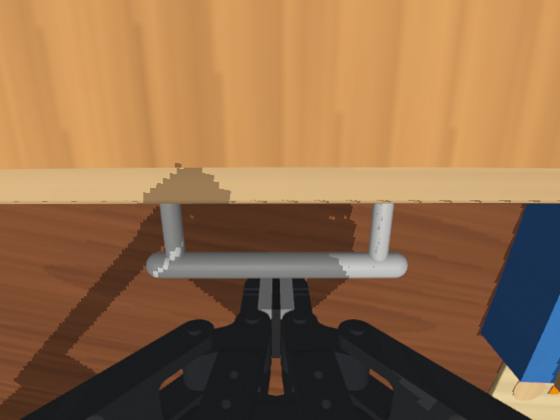

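The stop is reached (38 N, TCP no longer moving, no gap visible at row 168). I retreat slowly, then rise.

>>> drive_tool(
  moves=[
    [[-3,-0.6,0],0],
    [[-6,-1.2,0],0],
    [[-9,-1.8,0],0],
    [[-13,-2.6,0],0],
    [[-20,-4,0],0],
    [[-30,-6,0],0],
    [[-45,-9,0],0],
    [[-60,-12,0],0],
  ],
)

```text
time: 30.32
tool_pos: [505.7, -306.7, 97.1]
tcp_rot: [-180.0, 0.0, 11.4]
ft_force: [-0.8, -0.7, 0.6]
finger_gap: -0.0
```

>>> drive_tool(
  moves=[
    [[-20,-4,10],0],
    [[-40,-8,30],0],
    [[-60,-12,60],0],
    [[-80,-20,90],0],
    [[-100,-30,120],0],
    [[-110,-45,150],0],
    [[-110,-60,150],0],
    [[-110,-70,150],0],
  ],
)

```text
time: 30.98
tool_pos: [396.4, -379.1, 250.4]
tcp_rot: [179.7, -0.2, 11.3]
ft_force: [-0.1, -0.0, 0.2]
finger_gap: 0.1
```

>>> drive_tool(
  moves=[
    [[0,0,0],0],
    [[0,0,0],0],
    [[0,0,0],0],
    [[0,0,0],0],
    [[0,0,0],0],
    [[0,0,0],0],
    [[0,0,0],0],
    [[0,0,0],0],
  ],
)

```text
time: 31.65
tool_pos: [396.7, -376.6, 247.2]
tcp_rot: [-180.0, 0.0, 11.4]
ft_force: [0.8, -0.6, 0.7]
finger_gap: -0.2
```

```bash
python3 - <<'E'
from h import *
s=snap('wrist','w22');t=snap('top','t22');snap('scene','s22'); q=r.sense(); print(q['time'],q['tool_pos'],q['ft_force'])
im=[cv2.imread('pics/%s22.png'%k) for k in 'wts']
cv2.imwrite('pics/m22.png',np.vstack([np.hstack([cv2.resize(im[0],(400,300)),cv2.resize(im[1][80:330,100:520],(400,238),interpolation=cv2.INTER_CUBIC)if 0 else cv2.resize(im[1],(400,300))]),np.hstack([cv2.resize(im[2][120:300,50:290],(400,300)),cv2.resize(im[2][150:285,250:430],(400,300))])]))
E
```

```text
31.8 [ 396.65732324 -376.77293351  247.3401902 ] [0.27487514 0.07742987 0.88697712]
```

View pics/m22.png

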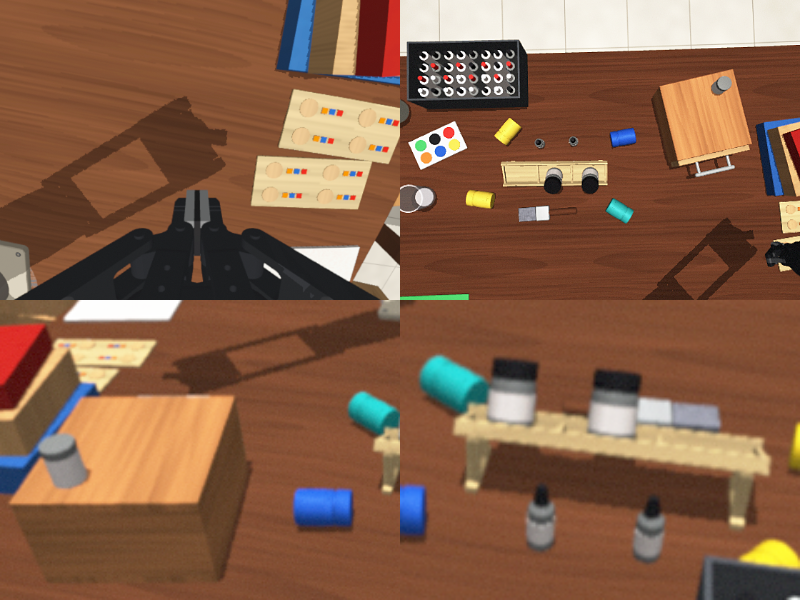

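Everything is in place: the drawer is shut, two jars lean in the rack and both droppers stand. One last close look at the drawer seam before handing in.

```bash
python3 - <<'E'
import cv2
a=cv2.imread('pics/t22.png'); cv2.imwrite('pics/c22.png',cv2.resize(a[90:260,350:510],None,fx=3.5,fy=3.5,interpolation=cv2.INTER_CUBIC))
E
```

```text
(no output)
```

View pics/c22.png

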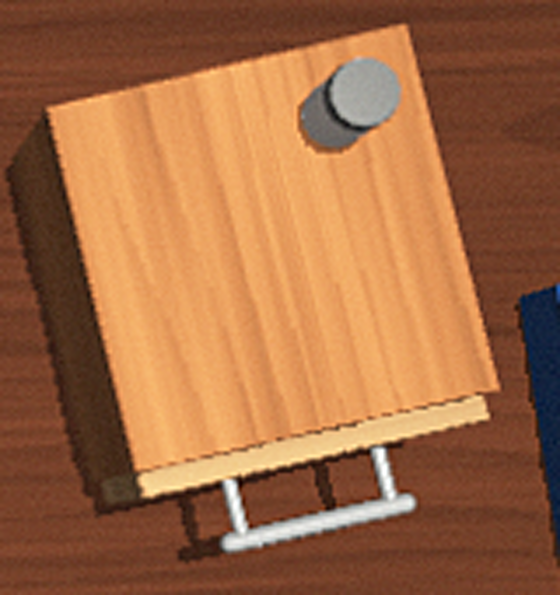

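The seam is closed: the front board lies against the chest front with no gap. I hand in.

```bash
python3 -c "
from bench import r
print(r.hand_in())"
```

```text
the job is handed in; nothing more can be done
None
```

The full jar is standing upright in the drawer, the drawer is shut, and the job was handed in at about 32 s of the 67 s allowed; it reported no verdict.

- **Finding the full jar:** I lifted each jar in turn by 15 mm. The jars at y≈50 and 150 weighed about 0.6 N and went back into their bays. The one at y≈250 weighed about 2.4 N, so that was the full one.
- **Placing it:** I stood it on its lower edge on the drawer floor and loosened the grip while dragging sideways so it turned upright, then let it go. The first drag, with the grip still tight, mostly slid instead of turning; the loosened grip cured that. After release it stood free at about (−22, +27) mm from the drawer centre. In the wrist picture it fitted an upright outline to about 2 mm.
- **Shutting the drawer:** I pushed the handle at about 60 mm/s and slowed near the stop. The push force ended at 38 N on the fingers (44 N in all at the wrist), with the tool no longer moving.

The last pictures show no gap at the drawer seam, the two used-up jars leaning in their bays, both droppers upright and the arm clear. The jar could not be seen once the drawer was shut; it was steady in the last view, after about 22 mm of closing. The weight readings were noisy, about ±0.5 N, but the difference between full and used-up was clear.

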